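# Blue marker from the crowded rack

## Robot

A 6-joint arm with a two-finger parallel gripper is mounted at the origin on the work surface; the furniture and walls round the work are solid. World frame = base frame: x ahead of the robot, y to its left, z up, the work surface at z = 0. Lengths are in m, angles in degrees, forces in N, time in s.
With the tool pointing down it reaches from about 0.3 to 0.75 m from the base axis. Payload 8.5 kg.
Tool frame: the origin (TCP) lies at the very end of the fingers, on their centre line; the grasp point (between the pads) lies 19 mm behind it; z points along the fingers, y is the line along which they close (so a half turn about z gives the same grasp; the last joint's range is limited). The gripper opens to 85 mm and grips with 20 to 120 N. Pads are 22 mm wide; open, the fingers measure 114 mm over their backs; the gripper's body (76 mm by 85 mm) begins 54 mm behind the grasp point. The pads swing forward as they close: fully open they stand 13 mm farther back than shut.
Start: joints at [62.722, 21.807, 74.336, -0, 83.858, -12.336], TCP at [0.142, 0.531, 0.231] pointing down, gripper open.
Joint ranges: [-178.18, 178.18], [-50.72, 133.34], [12.68, 142.11], [-81.47, 261.47], [9.98, 163.14], [-165.26, 165.26]. Speed limits (degrees/s): [136.94, 136.94, 180, 180, 180, 180].

## Interface

Orientations are given as a 3x3 rotation matrix whose columns are the frame's x, y, z axes.
In Python, from rig import env, optics, spotter gives the robot as it stands.
- The arm moves only by the shell command python3 -m crank 'ROWS' [FORCE]. ROWS is JSON, one flat list of numbers, 5 for each row, row after row: the finger opening in cm, from 0 to 8.54, then the shift along the tool's x, y, z in cm, then the turn about the tool's z in rad. A call has exactly 8 rows; each row shifts and turns the commanded pose from where the row before left it, along the tool's axes as they then stand; what a row does not reach is not made up. A row lasts 1/12 s, in which the tool goes at most 41.7 mm and 7.16 degrees, less where a joint would pass 70% of its speed; a pose out of reach is approached as far as the arm can. A call is refused whole if a number of a shift passes 4.17 or a number of a turn 0.125, either way. A call with a gripper value outside its range is refused whole. The fingers move at their own pace and stop on an object; FORCE is the grip in N (left out, the last holds). Time passes only in rows, so rows that do not move let the fingers close, or fill a call up. It gives the time, the measured TCP pose, the force, the opening and the grip force at its end, in the units of the state.
- env.observe(): the state, without advancing time (a new reading comes with each control period).
- optics.get_image(name): name is "side" or "top" or "wrist"; returns a dict with "color" (400x640x3 uint8, red, green, blue), "intrinsics" (3x3 intrinsics, pixels), "pose" (4x4, takes a point from camera to world coordinates). Camera axes: x right, y up, looking along -z (the intrinsics and any distortion apply to the point x, -y, -z); pixel columns grow to the right and rows downward; lengths in m; the calibration is good to about 2 mm. A picture is of the moment at which its call begins. There is no depth.
- env.close_job(): hands the job in; it is judged then, once.
Trained networks look in a picture, given as the dict that the camera call returned (one of the last four; its "shot" number tells which), for a name from the list of things; names that differ only in an ending like _2 or _b are one class to them, and where a whole thing is asked for, a point or a joint stands for the part that bears it (a point fixed in the world has none). Each returns a list of dicts, best first, with "score" (0 to 1); they miss things now and then, are a little off and sometimes report something else, mostly with a low value. They report only what shows in the picture. A call takes as long as a camera call. They do not tell look-alikes from the thing itself.
- spotter.look_for(picture, query): "at" ([column, row] as shares, 0 to 1, of the picture: columns of its width, rows of its height, amid what is visible of it).
The state is a dict: "time_s": time; "q": joint angles; "qvel": joint speeds; "joint_efforts": joint torques, N m; "position": TCP position; "tool_rot": TCP orientation; "ft_force": force on the tool from outside, world axes, zero at the start; "wrist_torque": the same for the moment, N m; "grip_width": finger opening in m; "gripper_force": force on a finger pad.
Only numpy, scipy, OpenCV 4.12 (cv2) and the standard library are available. Lean on these libraries where they do the work, as an engineer would, in place of code of your own. Each camera call takes 0.05 s, during which the arm holds its last target. There are 200 camera calls.

## Task

Pick the blue paint marker out of the crowded marker rack and stand it in the green pot, so that the steel can be marked out. There is no room for a finger between neighbours, so the only way in is in front of and behind the row. Leave the red and yellow markers standing in the rack and the pot upright.

Things in the scene. Friction and masses are not known exactly. Their poses are not given: they have to be found in the camera images.
- blue_mid (a point): Blue and white paint marker, 137 mm long, barrel 12 mm thick, the upper 42 mm a round blue cap of 15 mm diameter (16 mm over its clip), about 16 g. It stands cap up in one of the rack's three holes (which one varies), leaning up to 4 degrees, foot 5 mm and top 142 mm above the table. This point is its centre, half-way up; its y axis runs along the marker towards the foot.
- red_mid (a point): Red and white paint marker of the same size, a bystander in the same rack; the point is its centre. The rack, fixed to the table: wooden block 110 mm along the row, 80 mm across, 50 mm high, three holes 19 mm wide and 45 mm deep at 30 mm pitch; grey end plates 100 mm high, 25 mm beyond the outer holes. In front and behind the row all is free above the block.
- yellow_mid (a point): Yellow and white paint marker of the same size, the other bystander in the rack; the point is its centre. The row's direction is the line through the red and yellow markers' points. Only 15 mm are free between neighbouring caps, so fingers must close square to the row.
- pot_mouth (a point): Centre of the open mouth, at rim height, of a round, straight-sided green steel pot with a bare rim, standing empty, loose and upright on the table: 72 mm outside diameter, 66 mm inside, 90 mm high, inner floor 5 mm above the table, 0.25 kg; z axis up. A marker let go in it tips against the rim and stays leaning there.
Not all that is in view belongs to the job. Leave any orange, pink or purple look-alike of the part that bears pot_mouth alone.

How it is judged (in metres and radians):
On the way:
1. the blue marker is lifted clear out of its hole (height (world z) of blue_mid above 0.125 m), for 0.1 s.
At the end, for the whole second after the job is handed in: The blue marker stands or leans inside the pot, its foot down in it (its centre within 35 mm of the pot's middle seen from above and 5 to 45 mm below the rim); the pot stands upright (within 8 degrees); the red and yellow markers stand in the rack, within 20 mm of where they were (horizontal distance between blue_mid and pot_mouth below 0.035 m and z of blue_mid in the frame of pot_mouth between -0.045 and -0.005 m and angle between pot_mouth's own z axis and vertical below 0.15 rad and distance of each of red_mid, yellow_mid from where it was at the start of the episode below 0.02 m); the robot touches nothing.
It fails at once if the red or yellow marker is pulled out or knocked about (centre moved more than 25 mm) (distance of any of red_mid, yellow_mid from where it was at the start of the episode above 0.025 m).
It fails at once if the pot is tipped (more than 30 degrees) (angle between pot_mouth's own z axis and vertical above 0.52 rad).
It also fails if it takes over 48 s, if anything falls off the work surface, if the arm or the gripper's body presses on something with over 40 N, if the wrist force passes 120 N, or if a joint passes its speed limit or range.

## Working session

There is one attempt and no reset: what is moved stays moved. The work goes in short steps, Python scripts to look and compute and a shell command to move; the robot and the scene stay as the last step left them, time stands still between calls to the robot, and variables do not carry over. Pictures are saved under pics/ and viewed, at most 10 in all, crops included, and the job is handed in when it is done.

```bash
mkdir -p pics; ls; cat > h.py <<'E'
from rig import env, optics, spotter
import numpy as np, cv2
def ray(im,px):
    K=np.array(im["intrinsics"]);T=np.array(im["pose"])
    d=np.linalg.inv(K)@np.array([px[0],px[1],1.0]); d=T[:3,:3]@np.array([d[0],-d[1],-d[2]])
    return T[:3,3],d/np.linalg.norm(d)
def atz(im,px,z):
    o,d=ray(im,px); return o+d*(z-o[2])/d[2]
def tri(rs):
    A=0;b=0
    for o,d in rs:
        P=np.eye(3)-np.outer(d,d);A=A+P;b=b+P@o
    x=np.linalg.solve(A,b); return x,[np.linalg.norm((np.eye(3)-np.outer(d,d))@(x-o)) for o,d in rs]
def proj(im,p):
    K=np.array(im["intrinsics"]);T=np.array(im["pose"]);c=np.linalg.inv(T)@np.append(p,1)
    v=K@np.array([c[0],-c[1],-c[2]]);return v[:2]/v[2]
def save(im,n): cv2.imwrite("pics/"+n,im["color"][:,:,::-1])
E
python3 - <<'E'
from h import *
ims={n:optics.get_image(n) for n in("side","top","wrist")}
for n,im in ims.items():
    save(im,n+"0.png"); print(n,np.round(im["pose"],3).tolist())
    for q in("blue_mid","red_mid","yellow_mid","pot_mouth"):
        print(n,q,[(np.round(np.array(d["at"])*[640,400],1).tolist(),round(d["score"],2)) for d in spotter.look_for(im,q)[:4]])
s=env.observe();print(s["time_s"],s["position"],np.round(s["tool_rot"],3).tolist(),s["grip_width"])
E
```

```text
pics
side [[-0.998, -0.024, 0.05, 0.537], [0.056, -0.428, 0.902, 0.739], [-0.0, 0.904, 0.428, 0.481], [0.0, 0.0, 0.0, 1.0]]
side blue_mid [([331.0, 279.4], 0.87)]
side red_mid [([320.4, 268.3], 0.67)]
side yellow_mid [([338.6, 285.5], 0.51)]
side pot_mouth [([286.6, 185.5], 0.95), ([338.4, 194.9], 0.79), ([292.2, 167.2], 0.69), ([302.4, 210.7], 0.62)]
top [[-0.024, 0.989, -0.143, 0.352], [-1.0, -0.023, 0.008, -0.02], [0.005, 0.143, 0.99, 1.129], [0.0, 0.0, 0.0, 1.0]]
top blue_mid []
top red_mid [([199.4, 195.4], 0.42)]
top yellow_mid [([169.7, 208.6], 0.47)]
top pot_mouth [([398.2, 168.9], 0.81), ([384.2, 231.8], 0.8), ([345.0, 185.0], 0.69), ([454.9, 171.8], 0.56)]
wrist [[0.257, -0.93, -0.263, 0.076], [0.966, 0.247, 0.071, 0.549], [-0.001, -0.272, 0.962, 0.372], [0.0, 0.0, 0.0, 1.0]]
wrist blue_mid []
wrist red_mid []
wrist yellow_mid []
wrist pot_mouth []
0.75 [0.1418004  0.53139511 0.23133973] [[-0.966, 0.258, 0.0], [0.258, 0.966, 0.0], [-0.0, 0.0, -1.0]] 0.08551004799705407
```

View pics/side0.png

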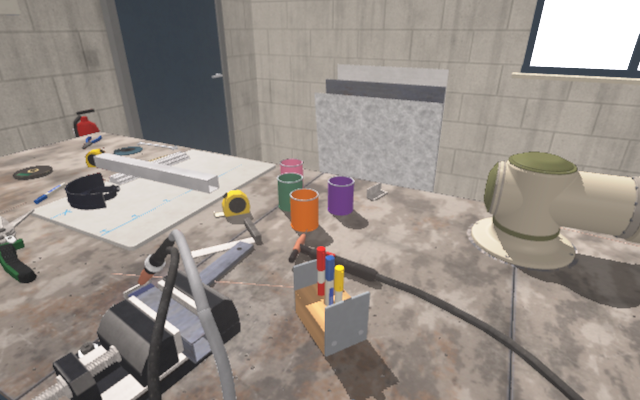

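View pics/top0.png

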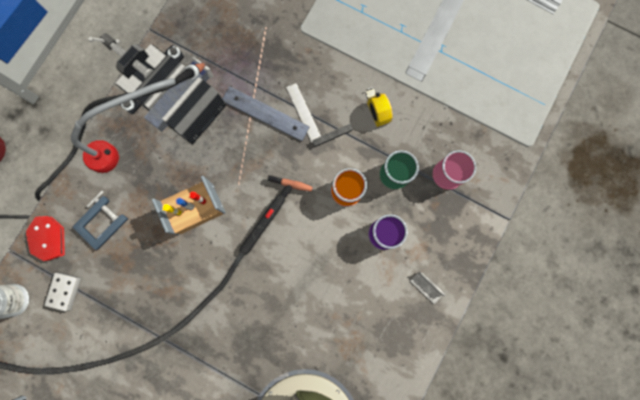

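The side view shows red (321,270), blue (329,280) and yellow (339,285) in the rack, with the green pot at (290,190) among the orange, pink and purple ones. In the top view the green mouth is at (401,167) and the rack at (187,206), with yellow at the left, blue in the middle and red at the right.

```bash
cat >> h.py <<'E'
HS={"blue":((105,130,60),(125,255,255)),"yellow":((22,150,120),(33,255,255)),"red":((0,190,90),(5,255,255))}
def mask(im,c):
    hsv=cv2.cvtColor(im["color"],cv2.COLOR_RGB2HSV);m=cv2.inRange(hsv,*[np.array(v,np.uint8) for v in HS[c]])
    if c=="red": m|=cv2.inRange(hsv,np.array((174,190,90),np.uint8),np.array((180,255,255),np.uint8))
    return m
def blobs(im,c,box):
    x0,y0,x1,y1=box;m=np.zeros((400,640),np.uint8);m[y0:y1,x0:x1]=mask(im,c)[y0:y1,x0:x1]
    n,l,s,ce=cv2.connectedComponentsWithStats(m);r=[]
    for i in range(1,n):
        if s[i,4]>8: r.append((int(s[i,4]),ce[i].round(1).tolist(),s[i,:4].tolist()))
    return sorted(r,reverse=True)[:3]
E
python3 - <<'E'
from h import *
s=optics.get_image("side");t=optics.get_image("top")
for c in HS:
    a=blobs(s,c,(290,235,370,310));b=blobs(t,c,(150,180,220,235));print(c,a,b)
    try: print(tri([ray(s,a[0][1]),ray(t,b[0][1])]))
    except Exception as e: print(e)
p=[d["at"] for d in spotter.look_for(t,"pot_mouth")];print("pot",atz(t,(401.5,168.5),.09))
p=atz(t,(401.5,168.5),.09)
print("proj mouth side",proj(s,p))
for a in range(0,360,45):
    print(proj(t,p+.036*np.array([np.cos(np.radians(a)),np.sin(np.radians(a)),0])).round(1),proj(s,p+.036*np.array([np.cos(np.radians(a)),np.sin(np.radians(a)),0])).round(1))
c=cv2.resize(t["color"][150:250,140:240],(500,500),interpolation=cv2.INTER_CUBIC);c2=cv2.resize(s["color"][160:260,270:330],(300,500),interpolation=cv2.INTER_CUBIC)
cv2.imwrite("pics/c.png",np.hstack([c,c2])[:,:,::-1])
E
```

```text
blue [(34, [329.4, 257.9], [326, 256, 8, 5]), (14, [330.5, 292.5], [330, 289, 2, 8])] [(37, [180.9, 201.8], [177, 199, 9, 7])]
(array([0.48998619, 0.24594843, 0.13857309]), [np.float64(0.0006833329236181846), np.float64(0.000683332923618072)])
yellow [(217, [338.7, 277.1], [334, 265, 10, 26])] [(74, [167.9, 207.9], [163, 204, 11, 9]), (21, [179.0, 212.2], [176, 210, 6, 5])]
(array([0.47876595, 0.27713474, 0.12378168]), [np.float64(0.0002689798302011588), np.float64(0.00026897983020121634)])
red [(25, [320.8, 248.8], [318, 247, 7, 5])] [(56, [194.0, 195.4], [190, 192, 9, 8])]
(array([0.50251399, 0.21893197, 0.13886543]), [np.float64(0.0004437363128106785), np.float64(0.00044373631281060866)])
pot [ 0.55896612 -0.22514805  0.09      ]
proj mouth side [291.19731    177.29498895]
[400.7 152.5] [278.4 177.6]
[389.4 157.5] [281.9 181. ]
[385.2 168.9] [291.1 182.2]
[390.5 180.1] [300.3 180.6]
[402.3 184.6] [303.9 177. ]
[413.6 179.6] [300.1 173.8]
[417.8 168.1] [291.3 172.7]
[412.4 157. ] [282.5 174.2]
```

View pics/c.png

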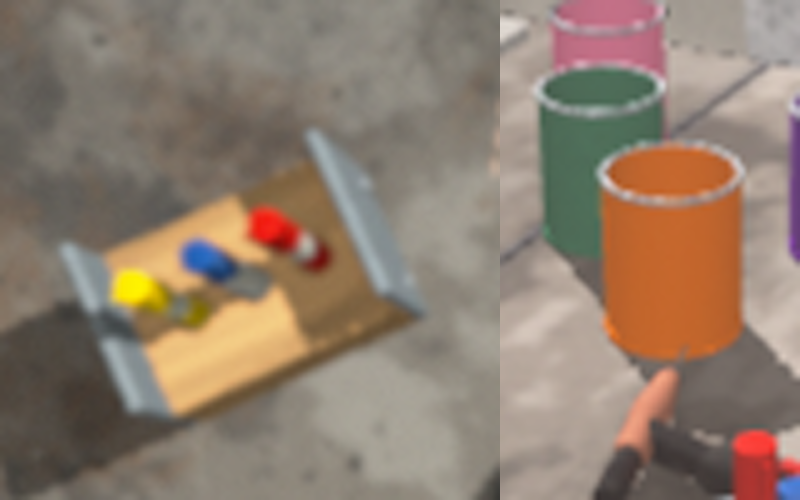

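The crop confirms the order yellow, blue, red from left to right. The row runs at about -67° in world, so the fingers close along +23°. The green mouth at crop (600,90), side pixel (290,178), agrees with the top-view position (0.559, -0.225).

```bash
python3 -m crank '[8.5,-2.56,-1.16,0,0, 8.5,-2.56,-1.16,0,0, 8.5,-2.56,-1.16,0,0, 8.5,-2.56,-1.16,0,0, 8.5,-2.56,-1.16,0,0, 8.5,-2.56,-1.16,0,0, 8.5,-2.56,-1.16,0,0, 8.5,-2.56,-1.16,0,0]' 30
python3 -m crank '[8.5,-2.56,-1.16,0,0, 8.5,-2.56,-1.16,0,0, 8.5,-2.56,-1.16,0,0, 8.5,-2.56,-1.16,0,0, 8.5,-2.56,-1.16,0,0, 8.5,-2.56,-1.16,0,0, 8.5,-2.56,-1.16,0,0, 8.5,-2.56,-1.16,0,0]'
python3 -m crank '[8.5,0,0,0,0.1135, 8.5,0,0,0,0.1135, 8.5,0,0,0,0.1135, 8.5,0,0,0,0.1135, 8.5,0,0,0,0.1135, 8.5,0,0,0,0.1135, 8.5,0,0,0,0.1135, 8.5,0,0,0,0.1135]'
python3 -m crank '[8.5,0,0,0,0, 8.5,0,0,0,0, 8.5,0,0,0,0, 8.5,0,0,0,0, 8.5,0,0,0,0, 8.5,0,0,0,0, 8.5,0,0,0,0, 8.5,0,0,0,0]'
python3 - <<'E'
from h import *
w=optics.get_image("wrist");save(w,"w1.png");s=env.observe();print(s["position"],np.round(s["tool_rot"],3).tolist(),s["time_s"])
for c in HS: print(c,blobs(w,c,(0,0,640,400)))
for p in((.49,.246,.142),(.5025,.219,.142)): print(proj(w,p))
E
```

```text
time_s: 1.57
position: [0.3167, 0.3879, 0.2315]
tool_rot: [[-0.966, 0.258, 0.0], [0.258, 0.966, 0.0], [-0.0, 0.0, -1.0]]
ft_force: [0.5, -0.5, -0.3]
grip_width: 0.0852
gripper_force: 0.0
time_s: 2.23
position: [0.4907, 0.2454, 0.2314]
tool_rot: [[-0.966, 0.258, 0.0], [0.258, 0.966, 0.0], [-0.0, 0.0, -1.0]]
ft_force: [0.1, 0.5, -0.3]
grip_width: 0.085
gripper_force: 0.0
time_s: 2.9
position: [0.4897, 0.2464, 0.2313]
tool_rot: [[-0.386, 0.922, -0.0], [0.922, 0.386, 0.0], [0.0, -0.0, -1.0]]
ft_force: [-1.4, 0.7, -0.3]
grip_width: 0.0849
gripper_force: 0.0
time_s: 3.57
position: [0.4897, 0.2464, 0.2313]
tool_rot: [[-0.392, 0.92, 0.0], [0.92, 0.392, 0.0], [-0.0, 0.0, -1.0]]
ft_force: [0.6, -0.2, -0.6]
grip_width: 0.0848
gripper_force: 0.0
[0.48969113 0.24644931 0.23131353] [[-0.392, 0.92, 0.0], [0.92, 0.392, -0.0], [-0.0, -0.0, -1.0]] 3.6167
blue [(316, [321.9, 201.5], [315, 188, 15, 26]), (10, [321.0, 180.5], [319, 180, 5, 2])]
yellow [(345, [321.1, 166.3], [312, 153, 19, 25]), (17, [320.7, 148.9], [317, 146, 7, 7])]
red [(357, [322.6, 234.4], [315, 219, 17, 29])]
[317.72912282 207.73390004]
[318.88101644 242.74042579]
```

View pics/w1.png

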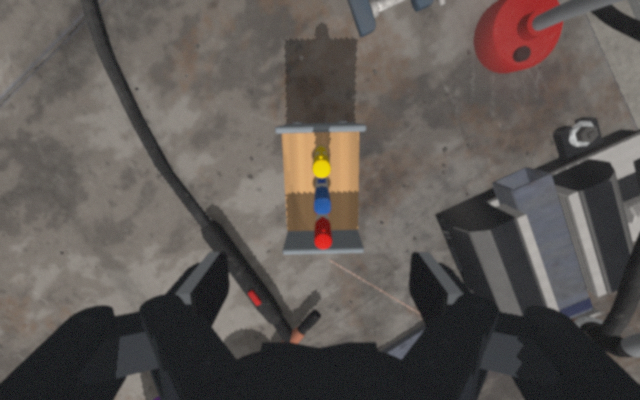

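The wrist view shows the rack square to the tool, with the row vertical at column 322: yellow at row 167, blue at 204 and red at 240.

```bash
python3 - <<'E'
from h import *
w=optics.get_image("wrist");s=env.observe();R=np.array(s["tool_rot"]);p=np.array(s["position"])
for n,px,z in(("b",(322.5,206),.142),("r",(323.2,241),.142),("y",(321.3,169),.142),("plateL",(321.5,127.5),.1),("plateR",(324,250),.1),("holeblk",(322,185),.05)):
    q=atz(w,px,z);print(n,q.round(4),"tool(cm):",(R.T@(q-p)*100).round(2))
im=w["color"][130:260,270:375];cv2.imwrite("pics/w1c.png",cv2.resize(im,None,fx=4.5,fy=4.5,interpolation=cv2.INTER_CUBIC)[:,:,::-1])
E
```

```text
b [0.4929 0.2488 0.142 ] tool(cm): [0.09 0.39 8.93]
r [0.5051 0.2218 0.142 ] tool(cm): [-2.87  0.45  8.93]
y [0.4805 0.2753 0.142 ] tool(cm): [3.02 0.28 8.93]
plateL [0.4694 0.3024 0.1   ] tool(cm): [ 5.94  0.33 13.13]
plateR [0.5171 0.1974 0.1   ] tool(cm): [-5.59  0.6  13.13]
holeblk [0.4948 0.2458 0.05  ] tool(cm): [-0.26  0.44 18.13]
```

View pics/w1c.png

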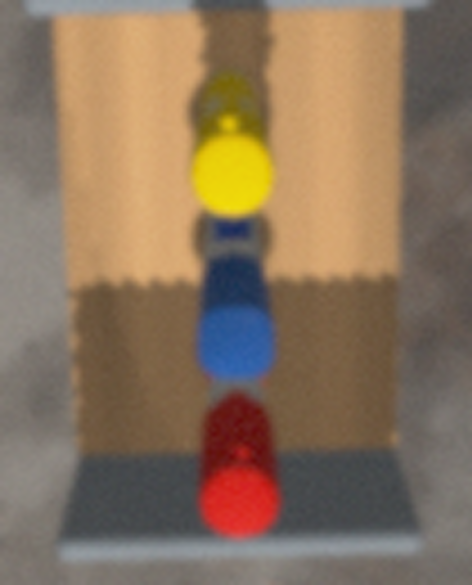

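```bash
python3 -m crank '[8.5,0.1,0.3,0,0, 8.5,0,0,0.8,0, 8.5,0,0,1,0, 8.5,0,0,1,0, 8.5,0,0,1,0, 8.5,0,0,1,0, 8.5,0,0,1,0, 8.5,0,0,1,0]' 30
python3 -m crank '[8.5,0,0,1,0, 8.5,0,0,1,0, 8.5,0,0,1,0, 8.5,0,0,1,0, 8.5,0,0,1,0, 8.5,0,0,1,0, 8.5,0,0,0,0, 8.5,0,0,0,0]'
python3 -m crank '[4,0,0,0,0, 4,0,0,0,0, 4,0,0,0,0, 4,0,0,0,0, 2.6,0,0,0,0, 2.6,0,0,0,0, 2.6,0,0,0,0, 2.6,0,0,0,0]'
python3 - <<'E'
from h import *
w=optics.get_image("wrist");save(w,"w2.png");s=optics.get_image("side");c=s["color"][170:330,260:420]
cv2.imwrite("pics/w2.png",np.hstack([w["color"],])[:,:,::-1])
cv2.imwrite("pics/s2.png",cv2.resize(c,(560,560),interpolation=cv2.INTER_CUBIC)[:,:,::-1])
E
```

```text
time_s: 4.33
position: [0.4919, 0.2485, 0.1622]
tool_rot: [[-0.391, 0.92, -0.001], [0.92, 0.391, -0.0], [0.0, -0.001, -1.0]]
ft_force: [-1.2, -0.6, -0.2]
grip_width: 0.0847
gripper_force: 0.0
time_s: 5.0
position: [0.492, 0.2485, 0.1029]
tool_rot: [[-0.391, 0.92, -0.001], [0.92, 0.391, -0.0], [0.0, -0.001, -1.0]]
ft_force: [-0.4, 0.6, 0.6]
grip_width: 0.0854
gripper_force: 0.0
time_s: 5.67
position: [0.4921, 0.2485, 0.1033]
tool_rot: [[-0.391, 0.92, 0.0], [0.92, 0.391, -0.0], [-0.0, 0.0, -1.0]]
ft_force: [-0.6, -0.5, -0.1]
grip_width: 0.0261
gripper_force: 0.0
```

View pics/w2.png

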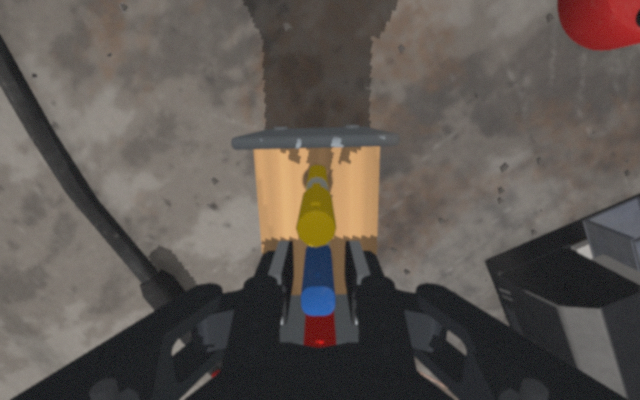

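The blue cap (318,300) sits between the two pads (columns 285 and 352), with yellow (316,225) and red (320,330) outside them. Closing and lifting.

```bash
python3 -m crank '[0.8,0,0,0,0, 0.8,0,0,0,0, 0.8,0,0,0,0, 0.8,0,0,0,0, 0.8,0,0,0,0, 0.8,0,0,0,0, 0.8,0,0,0,0, 0.8,0,0,0,0]' 40
python3 -m crank '[0.8,0,0,-0.2,0, 0.8,0,0,-0.5,0, 0.8,0,0,-0.8,0, 0.8,0,0,-1,0, 0.8,0,0,-1,0, 0.8,0,0,-1,0, 0.8,0,0,-1,0, 0.8,0,0,-1,0]'
python3 -m crank '[0.8,0,0,-1.5,0, 0.8,0,0,-1.5,0, 0.8,0,0,-1.5,0, 0.8,0,0,-1.5,0, 0.8,0,0,-1.5,0, 0.8,0,0,-1.5,0, 0.8,0,0,0,0, 0.8,0,0,0,0]'
python3 - <<'E'
from h import *
w=optics.get_image("wrist");s=optics.get_image("side");save(w,"w3.png")
c=cv2.resize(s["color"][120:330,240:400],(366,480),interpolation=cv2.INTER_CUBIC);d=cv2.resize(w["color"][100:400,170:440],(432,480))
cv2.imwrite("pics/s3.png",np.hstack([c,d])[:,:,::-1])
E
```

```text
time_s: 6.43
position: [0.4921, 0.2485, 0.1034]
tool_rot: [[-0.391, 0.92, 0.0], [0.92, 0.391, 0.0], [-0.0, 0.0, -1.0]]
ft_force: [-0.5, 0.5, 3.4]
grip_width: 0.0141
gripper_force: 38.9
time_s: 7.1
position: [0.4921, 0.2485, 0.1697]
tool_rot: [[-0.391, 0.92, 0.001], [0.92, 0.391, 0.0], [-0.0, 0.001, -1.0]]
ft_force: [0.3, -0.8, -0.7]
grip_width: 0.0137
gripper_force: 38.9
time_s: 7.77
position: [0.4921, 0.2485, 0.2589]
tool_rot: [[-0.391, 0.92, 0.001], [0.92, 0.391, 0.0], [-0.0, 0.001, -1.0]]
ft_force: [0.0, -0.2, -0.2]
grip_width: 0.0141
gripper_force: 38.9
```

View pics/s3.png

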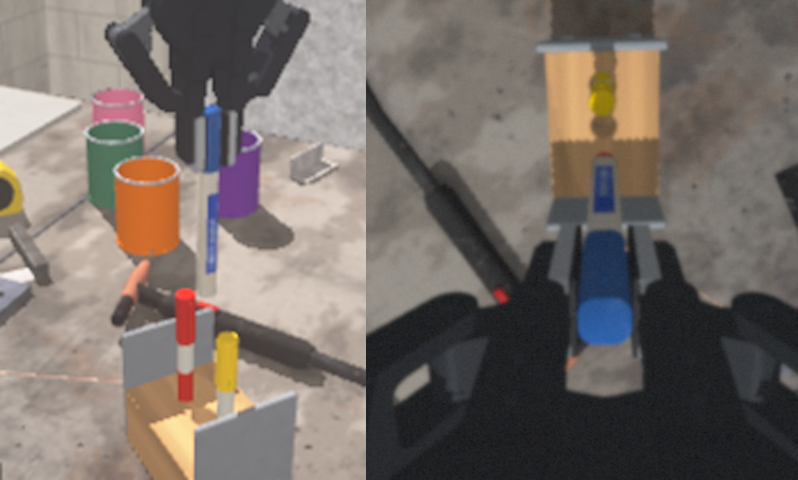

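The blue marker is held clear of the rack and both red and yellow still stand. Carrying it over to the green pot.

```bash
python3 -m crank '[0.8,0,0,-2,0, 0.8,-1,-0.2,-1,0, 0.8,-1.92,-0.515,0,0, 0.8,-1.92,-0.515,0,0, 0.8,-1.92,-0.515,0,0, 0.8,-1.92,-0.515,0,0, 0.8,-1.92,-0.515,0,0, 0.8,-1.92,-0.515,0,0]'
python3 -m crank '[0.8,-1.92,-0.515,0,0, 0.8,-1.92,-0.515,0,0, 0.8,-1.92,-0.515,0,0, 0.8,-1.92,-0.515,0,0, 0.8,-1.92,-0.515,0,0, 0.8,-1.92,-0.515,0,0, 0.8,-1.92,-0.515,0,0, 0.8,-1.92,-0.515,0,0]'
python3 -m crank '[0.8,-1.92,-0.515,0,0, 0.8,-1.92,-0.515,0,0, 0.8,-1.92,-0.515,0,0, 0.8,-1.92,-0.515,0,0, 0.8,-1.92,-0.515,0,0, 0.8,-1.92,-0.515,0,0, 0.8,-1.92,-0.515,0,0, 0.8,-1,-0.5,0,0]'
python3 -m crank '[0.8,-1.2,-0.5,0,0, 0.8,-1,-0.3,0,0, 0.8,0,0,0,0, 0.8,0,0,0,0, 0.8,0,0,0,0, 0.8,0,0,0,0, 0.8,0,0,0,0, 0.8,0,0,0,0]'
python3 - <<'E'
from h import *
w=optics.get_image("wrist");s=optics.get_image("side");o=env.observe();R=np.array(o["tool_rot"]);p=np.array(o["position"])
q=np.array([.559,-.225,p[2]]);print(p,(R.T@(q-p)*100).round(2),o["time_s"])
for n in("pot_mouth","blue_mid"):
    for im,k in((w,"w"),(s,"s")): print(n,k,[(np.round(np.array(d["at"])*[640,400],1).tolist(),round(d["score"],2)) for d in spotter.look_for(im,n)[:4]])
print("proj",proj(w,(.559,-.225,.09)),proj(s,(.559,-.225,.09)))
c=cv2.resize(s["color"][80:240,230:350],(360,480),interpolation=cv2.INTER_CUBIC);d=cv2.resize(w["color"][0:400,140:500],(432,480))
cv2.imwrite("pics/s4.png",np.hstack([c,d])[:,:,::-1])
E
```

```text
time_s: 8.53
position: [0.5108, 0.1188, 0.2879]
tool_rot: [[-0.391, 0.92, -0.001], [0.92, 0.391, -0.0], [0.0, -0.001, -1.0]]
ft_force: [0.2, 0.9, -1.0]
grip_width: 0.0139
gripper_force: 39.0
time_s: 9.2
position: [0.5327, -0.0387, 0.2879]
tool_rot: [[-0.391, 0.92, -0.001], [0.92, 0.391, -0.0], [0.0, -0.001, -1.0]]
ft_force: [-0.1, -0.1, 0.7]
grip_width: 0.014
gripper_force: 39.0
time_s: 9.87
position: [0.5515, -0.1884, 0.2875]
tool_rot: [[-0.39, 0.921, -0.001], [0.921, 0.39, 0.0], [0.0, -0.001, -1.0]]
ft_force: [0.7, -0.4, 0.3]
grip_width: 0.0144
gripper_force: 39.0
time_s: 10.53
position: [0.553, -0.2088, 0.2885]
tool_rot: [[-0.392, 0.92, 0.0], [0.92, 0.392, -0.0], [-0.0, 0.0, -1.0]]
ft_force: [0.1, -0.7, -0.4]
grip_width: 0.0139
gripper_force: 39.0
[ 0.55297908 -0.20904934  0.28841671] [-1.7  -0.07  0.  ] 10.6333
pot_mouth w [([269.2, 255.9], 0.95), ([314.0, 266.9], 0.75), ([218.0, 119.3], 0.7), ([330.5, 84.7], 0.65)]
pot_mouth s [([286.9, 187.7], 0.84), ([304.0, 211.9], 0.67), ([290.2, 165.0], 0.63), ([340.9, 194.0], 0.58)]
blue_mid w [([313.5, 266.9], 0.93)]
blue_mid s [([290.1, 119.9], 0.59)]
proj [317.22435318 194.27541498] [291.18476889 177.31493755]
```

View pics/s4.png

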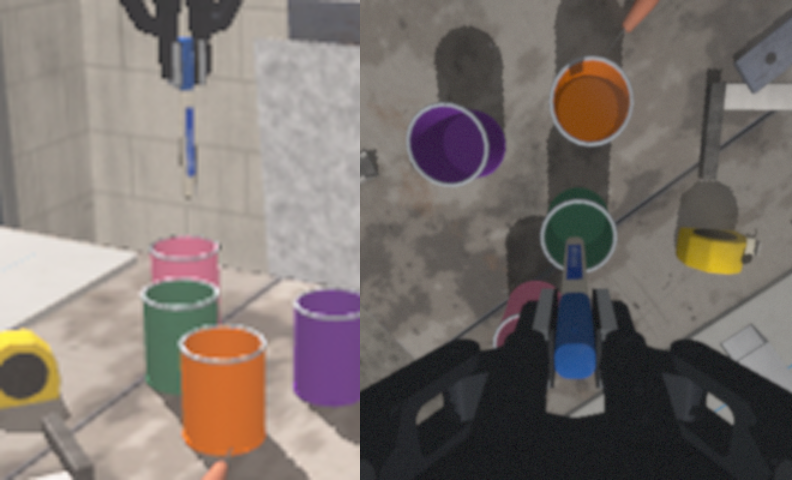

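The marker hangs over the green pot. In the wrist picture the mouth centre is at about (322,196) and the foot at about (318,200). In the side picture the foot is at about (293,145). I'll triangulate the foot against the mouth.

```bash
python3 - <<'E'
from h import *
w=optics.get_image("wrist");s=optics.get_image("side");o=env.observe();R=np.array(o["tool_rot"]);p=np.array(o["position"])
f,e=tri([ray(s,(293.3,145)),ray(w,(317.7,200.5))]);print("foot",f,e,(R.T@(f-p)*100).round(2))
m=atz(w,(321.7,195.8),.09);m2,e2=tri([ray(s,(290.2,178)),ray(w,(321.7,195.8))]);print("mouth",m,m2,e2)
m=(m+np.array([.559,-.225,.09]))/2
print("shift tool cm foot->mouth",(R.T@(m-f)*100).round(2),"tcp->mouth",(R.T@(m-p)*100).round(2))
E
```

```text
foot [ 0.55089547 -0.20646582  0.19038622] [np.float64(0.0009016273201550132), np.float64(0.0009016273201551308)] [ 0.34 -0.07  9.79]
mouth [ 0.56432111 -0.22507698  0.09      ] [ 0.56319611 -0.2254954   0.08793692] [np.float64(0.001344954671106892), np.float64(0.0013449546711067377)]
shift tool cm foot->mouth [-2.13  0.26 10.04] tcp->mouth [-1.79  0.19 19.83]
```

```bash
python3 -m crank '[0.8,-1,0.15,0,0, 0.8,-1,0.1,0,0, 0.8,0,0,1,0, 0.8,0,0,1,0, 0.8,0,0,1,0, 0.8,0,0,1,0, 0.8,0,0,1,0, 0.8,0,0,1,0]'
python3 -m crank '[0.8,0,0,1.2,0, 0.8,0,0,1.2,0, 0.8,0,0,1.2,0, 0.8,0,0,1.2,0, 0.8,0,0,1,0, 0.8,0,0,1,0, 0.8,0,0,0,0, 0.8,0,0,0,0]'
python3 - <<'E'
from h import *
w=optics.get_image("wrist");s=optics.get_image("side")
c=cv2.resize(s["color"][80:240,230:350],(360,480),interpolation=cv2.INTER_CUBIC);d=cv2.resize(w["color"][0:400,140:500],(432,480))
cv2.imwrite("pics/s5.png",np.hstack([c,d])[:,:,::-1])
E
```

```text
time_s: 11.6
position: [0.5631, -0.227, 0.2275]
tool_rot: [[-0.391, 0.92, -0.0], [0.92, 0.391, 0.0], [0.0, -0.0, -1.0]]
ft_force: [0.0, 0.6, 0.3]
grip_width: 0.014
gripper_force: 39.0
time_s: 12.27
position: [0.563, -0.2268, 0.16]
tool_rot: [[-0.391, 0.92, -0.001], [0.92, 0.391, 0.0], [0.001, -0.0, -1.0]]
ft_force: [-0.0, 0.0, -0.2]
grip_width: 0.0138
gripper_force: 39.0
```

View pics/s5.png

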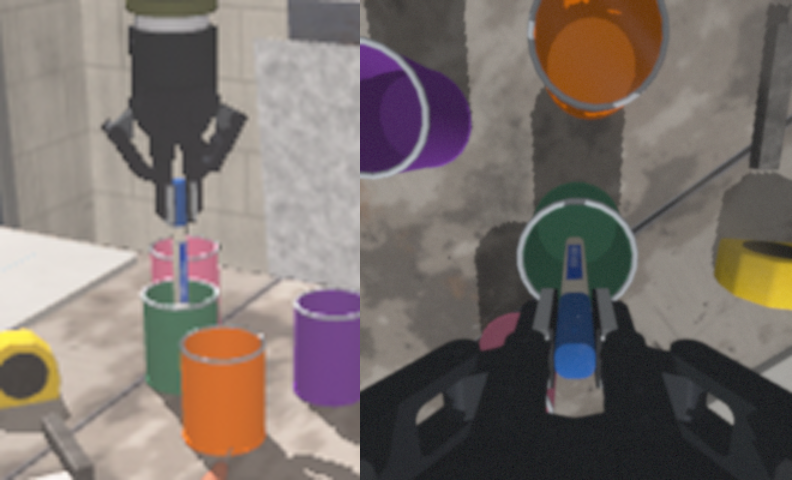

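The foot is inside the green mouth, entering at side crop (182,290), about centred. The pots are clear of the fingers. Lowering and letting go.

```bash
python3 -m crank '[0.8,0,0,1,0, 0.8,0,0,1,0, 0.8,0,0,1,0, 0.8,0,0,1,0, 0.8,0,0,0.7,0, 0.8,0,0,0,0, 0.8,0,0,0,0, 0.8,0,0,0,0]'
python3 -m crank '[2.5,0,0,0,0, 2.5,0,0,0,0, 3.5,0,0,0,0, 4.5,0,0,0,0, 5.5,0,0,0,0, 6.5,0,0,0,0, 7.5,0,0,0,0, 8.5,0,0,0,0]'
python3 -m crank '[8.5,0,0,0,0, 8.5,0,0,0,0, 8.5,0,0,0,0, 8.5,0,0,0,0, 8.5,0,0,0,0, 8.5,0,0,0,0, 8.5,0,0,-0.5,0, 8.5,0,0,-0.5,0]'
python3 -m crank '[8.5,0,0,-1,0, 8.5,0,0,-1.5,0, 8.5,0,0,-1.5,0, 8.5,0,0,-1.5,0, 8.5,0,0,-1.5,0, 8.5,0,0,-1.5,0, 8.5,0,0,-1.5,0, 8.5,0,0,-1.5,0]'
python3 - <<'E'
from h import *
w=optics.get_image("wrist");s=optics.get_image("side")
c=cv2.resize(s["color"][80:330,230:380],(288,480),interpolation=cv2.INTER_CUBIC);d=cv2.resize(w["color"][0:400,140:500],(432,480))
cv2.imwrite("pics/s6.png",np.hstack([c,d])[:,:,::-1])
E
```

```text
time_s: 13.03
position: [0.5633, -0.2269, 0.1136]
tool_rot: [[-0.391, 0.92, 0.001], [0.92, 0.391, -0.0], [-0.001, 0.0, -1.0]]
ft_force: [0.2, -0.4, -0.9]
grip_width: 0.0142
gripper_force: 39.0
time_s: 13.7
position: [0.563, -0.2268, 0.1133]
tool_rot: [[-0.391, 0.92, -0.0], [0.92, 0.391, 0.0], [0.0, -0.0, -1.0]]
ft_force: [-1.1, -0.6, 0.7]
grip_width: 0.0843
gripper_force: 0.0
time_s: 14.37
position: [0.563, -0.2267, 0.1236]
tool_rot: [[-0.391, 0.92, -0.0], [0.92, 0.391, 0.0], [0.0, -0.0, -1.0]]
ft_force: [0.5, 0.1, -0.2]
grip_width: 0.085
gripper_force: 0.0
time_s: 15.03
position: [0.563, -0.2267, 0.2402]
tool_rot: [[-0.391, 0.92, 0.001], [0.92, 0.391, -0.001], [-0.001, 0.001, -1.0]]
ft_force: [-0.0, 0.1, 0.9]
grip_width: 0.0849
gripper_force: 0.0
```

View pics/s6.png

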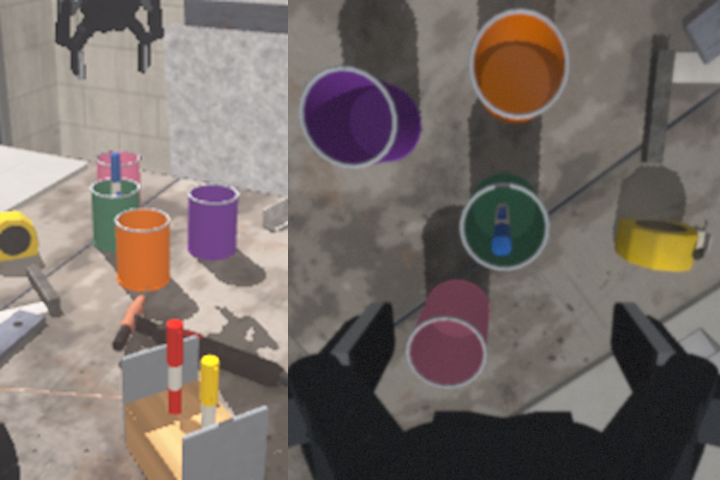

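The blue marker is in the upright green pot, wrist crop (502,230). Red and yellow stand in the rack and the gripper is well clear.

```bash
python3 -m crank '[8.5,0,0,0,0, 8.5,0,0,0,0, 8.5,0,0,0,0, 8.5,0,0,0,0, 8.5,0,0,0,0, 8.5,0,0,0,0, 8.5,0,0,0,0, 8.5,0,0,0,0]' | head -1
python3 - <<'E'
from rig import env
print(env.close_job())
E
```

```text
time_s: 15.8
the job is handed in; nothing more can be done
None
```

The blue marker is in the upright green pot, red and yellow still stand in the rack, and I handed the job in at about 16 s; the hand-in call returned no verdict.

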